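Tip two wash tablets from a spouted jug into the washer's detergent drawer

ROBOT

A 6-joint arm with a two-finger parallel gripper is mounted at the origin on the work surface. World frame = base frame: x ahead of the robot, y to its left, z up, the work surface at z = 0. Lengths are in m, angles in degrees, forces in N, time in s.
With the tool pointing down it reaches from about 0.25 to 0.725 m from the base axis. Payload 9.7 kg.
Tool frame: the origin (TCP) lies between the finger pads; the fingertips stand 25 mm ahead of it and the grasp point (between the pads) lies 6 mm ahead of it; z points along the fingers, y is the line along which they close (so a half turn about z gives the same grasp; the last joint's range is limited). The gripper opens to 85 mm and grips with 20 to 120 N. Pads are 22 mm wide; open, the fingers measure 114 mm over their backs; the gripper's body (76 mm by 85 mm) begins 54 mm behind the grasp point. The pads swing forward as they close: fully open they stand 13 mm farther back than shut.
Start: joints at [76.203, 4.979, 10.078, 95.1, 0, 90], TCP at [0.131, 0.534, 0.256] pointing down, gripper open.
Joint ranges: [-179.16, 179.16], [-48.56, 103.87], [-65.8, 70.77], [-126.05, 130.52], [-82.76, 87.17], [-180, 180]. Speed limits (degrees/s): [127.2, 127.2, 147.25, 180, 180, 180].

INTERFACE

Orientations are given as [roll, pitch, yaw] about the fixed x, y, z axes, in that order (R = Rz(yaw) Ry(pitch) Rx(roll)).
In Python, from workcell import bot, camrig, ticket gives the robot as it stands (bot), with the cameras (camrig) and the job (ticket).
- The arm moves only by the shell command python3 drive.py 'ROWS' [FORCE]. ROWS is a JSON object with one list for each field, all of the same length, 1 to 5, a row being the entries at one place: tx, ty, tz (the shift in m), spin (a turn about the tool's z in degrees), jaw (the finger opening in m); each row is the pose to reach, as a shift and turn from the pose commanded when the command began, along the tool's axes at that moment; what a row does not reach only later rows make up. A row lasts 1/12 s, in which the tool goes at most 0.0417 m and 7.16 degrees, less where a joint would pass 70% of its speed; a pose out of reach is approached as far as the arm can. The fingers move at their own pace and stop on an object; FORCE is the grip in N (left out, the last holds). Time passes only in rows, so rows that do not move let the fingers close. It prints the time, the measured TCP pose, the force, the opening and the grip force at its end. Input that does not fit is refused with a message, and nothing moves.
- bot.get_obs(): the state, without advancing time (a new reading comes with each control period).
- camrig.camera(name): name is "side" or "top"; returns the picture (400x640x3 uint8, blue, green, red); there is no depth.
- camrig.camera_info(name): a dict with "mtx" (3x3 intrinsics, pixels), "k1" (the pictures are not rectified: a ray, as slopes to the right and down, at radius r is drawn at 1 + k1 r^2 times it, then the intrinsics apply), "extrinsics" (4x4, takes a point from camera to world coordinates). Camera axes: x right, y down, z forward; pixel columns grow to the right and rows downward; lengths in m; the calibration is good to about 2 mm. A picture is of the moment at which its call begins. camera_info takes no time and is no camera call.
- ticket.job_done(): hands the job in; it is judged then, once.
The state is a dict: "time": time; "q": joint angles; "qd": joint speeds; "joint_efforts": joint torques, N m; "ee_pos": TCP position; "tcp_rot": TCP orientation; "wrist_force": force on the tool from outside, world axes, zero at the start; "torque": the same for the moment, N m; "opening": finger opening in m; "grasp_force": force on a finger pad.
Only numpy, scipy, OpenCV 4.12 (cv2) and the standard library are available. Lean on these libraries where they do the work, as an engineer would, in place of code of your own. Each camera call takes 0.05 s, during which the arm holds its last target. There are 200 camera calls.

TASK

Pick up the white spouted jug that holds two round wash tablets, lift it and, keeping it upright, turn it until its spout faces the wide, square compartment of the washing machine's detergent drawer, and only then tilt it so that both tablets roll out over the spout into that wide compartment (not the narrow one beside the drawer's front panel). Do not touch the tablets with the fingers. Then stand the empty jug upright on the counter again and let go.

Things in the scene. Friction and masses are not known exactly. Their poses are not given: they have to be found in the camera images.
- jug: White plastic jug, 0.22 kg, 90 mm high, foot 72 by 76, rim 92 across. Origin: centre of underside, z up, +x to the spout. Floor 4 mm, wall 3. Spout 54 wide, lip at x 105, z 90; its flat front wall, 54 wide, leans 38 deg: tablets roll out at 55 to 70 deg of tilt. Handle at -x: flat upright bar, y thickness 14, x -85 to -63, z 18 to 90, 20 clear of the wall: pinch across y.
- drawer: Grey detergent drawer of a washer, open on top, fixed to the counter, left or right of the robot (jug on the other side). Origin: underside, below the centre of the WIDE compartment, z up. Wide compartment inside: x -60 to 60 mm, y -62 to 62, floor z 4, rim z 60, walls 4 thick. Beyond it at +x: the narrow compartment (x 64 to 126), then a white front panel (x 126 to 138, 150 wide, 74 high).
- tablet_a: Round solid blue wash tablet, a ball 22 mm in diameter, 11 g; it starts on the jug's floor. Origin: its centre.
- tablet_b: Second wash tablet, the same as tablet_a: a ball 22 mm in diameter, 11 g, starting beside it on the jug's floor. Origin: its centre.

How it is judged (in metres and radians):
On the way, in this order (a step that is already met when the one before it is completed fails the run):
1. the jug is off the counter and upright, with its spout facing the wide compartment (its centre at most 45 mm to either side of the line of the spout, and 30 to 250 mm ahead of the jug's centre) (height (world z) of jug above 0.03 m and angle between jug's own z axis and vertical below 0.52 rad and y of drawer in the frame of jug between -0.045 and 0.045 m and x of drawer in the frame of jug between 0.03 and 0.25 m), for 0.1 s.
2. both tablets are in the wide compartment (x of tablet_a in the frame of drawer between -0.06 and 0.06 m and y of tablet_a in the frame of drawer between -0.062 and 0.062 m and z of tablet_a in the frame of drawer between 0 and 0.05 m and x of tablet_b in the frame of drawer between -0.06 and 0.06 m and y of tablet_b in the frame of drawer between -0.062 and 0.062 m and z of tablet_b in the frame of drawer between 0 and 0.05 m), for 0.2 s.
At the end, for the whole second after the job is handed in: Both tablets lie at rest in the wide compartment of the drawer (anywhere inside its walls, centre below 50 mm), and the jug stands at rest, upright within 10 degrees, with its foot on the counter (within 10 mm) (all of step 2 and linear speed of each of tablet_a, tablet_b below 0.05 m/s and angle between jug's own z axis and vertical below 0.17 rad and height (world z) of jug between -0.01 and 0.01 m and linear speed of jug below 0.03 m/s); the robot touches nothing.
It fails at once if the fingers touch a tablet (contact force between the fingers and tablet_a above 0.5 N or contact force between the fingers and tablet_b above 0.5 N).
It also fails if it takes over 61 s, if anything falls off the work surface, if the arm or the gripper's body presses on something with over 40 N, if the wrist force passes 120 N, or if a joint passes its speed limit or range.

## Working session

There is one attempt and no reset: what is moved stays moved. The work goes in short steps, Python scripts to look and compute and a shell command to move; the robot and the scene stay as the last step left them, time stands still between calls to the robot, and variables do not carry over. Pictures are saved under pics/ and viewed, at most 10 in all, crops included, and the job is handed in when it is done.

```bash
ls; mkdir -p pics
python3 - <<'E'
from workcell import bot, camrig, ticket
import cv2
for n in("side","top"):
    cv2.imwrite(f"pics/{n}0.png",camrig.camera(n)); i=camrig.camera_info(n); print(n,i)
print(bot.get_obs())
E
```

```text
drive.py
pics
workcell.py
side {'mtx': array([[397.86679332,   0.        , 324.01222619],
       [  0.        , 397.86679332, 198.31533278],
       [  0.        ,   0.        ,   1.        ]]), 'k1': 0.035261546649531766, 'extrinsics': array([[ 0.72465398, -0.34660961,  0.59559918,  0.06709609],
       [-0.68898621, -0.34784581,  0.63584691, -0.47308426],
       [-0.01321397, -0.87112862, -0.4908771 ,  0.41398332],
       [ 0.        ,  0.        ,  0.        ,  1.        ]])}
top {'mtx': array([[367.08926122,   0.        , 317.9442685 ],
       [  0.        , 367.08926122, 199.28741485],
       [  0.        ,   0.        ,   1.        ]]), 'k1': -0.019749171566292953, 'extrinsics': array([[-0.14608215, -0.96051263,  0.23680264,  0.38707991],
       [-0.98927189,  0.14209189, -0.03392659,  0.01376511],
       [-0.00106081, -0.23921826, -0.97096524,  0.66938139],
       [ 0.        ,  0.        ,  0.        ,  1.        ]])}
{'time': 0.1, 'q': array([7.62020380e+01, 5.00804587e+00, 1.00386568e+01, 9.51010886e+01,
       5.34756324e-04, 8.99997100e+01]), 'qd': array([ 0.08910091,  0.00785853,  0.09107687, -0.05990704, -0.00518401,
        0.03225927]), 'joint_efforts': array([-5.77194387e-04, -5.21561122e+01,  4.65653050e+01,  1.60295359e-02,
        3.47823368e-05,  5.89609726e-06]), 'ee_pos': array([0.13112712, 0.53394616, 0.25565001]), 'tcp_rot': array([-1.79929522e+02, -5.35112580e-04,  1.66202327e+02]), 'wrist_force': array([-0.35113466, -0.66346806, -0.52093749]), 'torque': array([ 0.00123505, -0.0220605 , -0.03874816]), 'grasp_force': 0.0, 'opening': 0.08525428640356289}
```

View pics/side0.png

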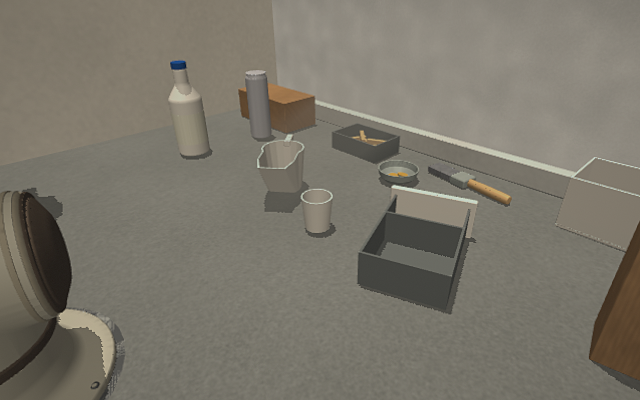

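View pics/top0.png

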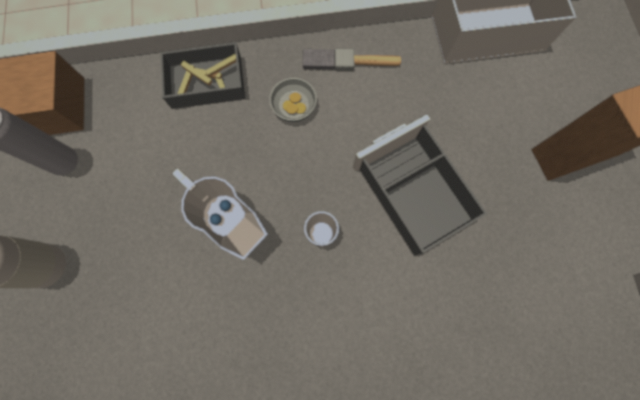

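The side and top views show the jug (top: rim around (212,207), handle top (183,180), lip (255,247)). The drawer is at (425,200) in the top view with its front panel at (393,140). A cup stands between them at (321,230). Next I measure.

```bash
cat > h.py <<'E'
import numpy as np, cv2
from workcell import bot, camrig, ticket
def plane(n,px,z):
    i=camrig.camera_info(n); T=i["extrinsics"]
    p=cv2.undistortPoints(np.array(px,float).reshape(-1,1,2),i["mtx"],np.array([i["k1"],0,0,0]))[:,0]
    d=np.c_[p,np.ones(len(p))]@T[:3,:3].T; o=T[:3,3]
    return o+d*((z-o[2])/d[:,2])[:,None]
def pix(n,P):
    i=camrig.camera_info(n); T=np.linalg.inv(i["extrinsics"])
    return cv2.projectPoints(np.array(P,float).reshape(-1,1,3),cv2.Rodrigues(T[:3,:3])[0],T[:3,3],i["mtx"],np.array([i["k1"],0,0,0]))[0][:,0]
E
python3 - <<'E'
from h import *
im=cv2.imread("pics/top0.png")
a=cv2.resize(im[160:270,160:280],None,fx=3.3,fy=3.3,interpolation=cv2.INTER_CUBIC)
b=cv2.resize(im[105:265,345:495],None,fx=2.6,fy=2.6,interpolation=cv2.INTER_CUBIC)
c=np.zeros((max(a.shape[0],b.shape[0]),a.shape[1]+b.shape[1],3),np.uint8);c[:a.shape[0],:a.shape[1]]=a;c[:b.shape[0],a.shape[1]:]=b
cv2.imwrite("pics/crop0.png",c);print(c.shape,a.shape,b.shape)
print("handle,lip ends",plane("top",[(183,180),(243,258),(266,236),(212,207)],.09))
print("cup rim",plane("top",[(304,229),(339,229),(321,212)],.06))
print(im[180,176:192].tolist())
E
```

```text
(416, 786, 3) (363, 396, 3) (416, 390, 3)
handle,lip ends [[0.59347184 0.20926581 0.09      ]
 [0.45186807 0.12347199 0.09      ]
 [0.48106668 0.08386762 0.09      ]
 [0.54077054 0.16521671 0.09      ]]
cup rim [[ 0.48836472  0.02309437  0.06      ]
 [ 0.47978112 -0.0349523   0.06      ]
 [ 0.51298285 -0.00940944  0.06      ]]
[[107, 114, 120], [112, 120, 122], [129, 135, 134], [152, 155, 151], [168, 167, 162], [178, 173, 168], [182, 174, 168], [186, 175, 169], [187, 175, 168], [187, 175, 168], [186, 174, 169], [186, 175, 169], [180, 172, 167], [168, 164, 160], [146, 147, 145], [121, 125, 126]]
```

View pics/crop0.png

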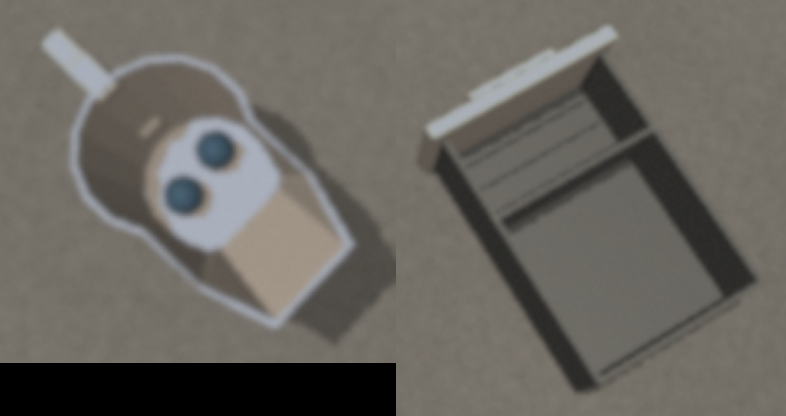

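Run:
```python
from h import *
j=plane("top",[(174.5,170.9),(243.3,258.5),(266.7,233.6)],.09)[:,:2]
lip=(j[1]+j[2])/2; d=lip-j[0]; L=np.linalg.norm(d); u=d/L
print("jug length (190)",L,"lip w",np.linalg.norm(j[1]-j[2]),"perp",u@(j[2]-j[1]))
n=j[2]-j[1]; n=n/np.linalg.norm(n); print("yaw by axis",np.degrees(np.arctan2(u[1],u[0])),"by lip",np.degrees(np.arctan2(n[1],n[0])))
print("origin",lip-.105*u, j[0]+.085*u,"handle centre",j[0]+.011*u)
im=cv2.imread("pics/top0.png")
# handle contour
m=(im.min(2)>145).astype(np.uint8); m[:, :165]=0;m[:,280:]=0;m[:160]=0;m[270:]=0
ys,xs=np.nonzero(m); P=plane("top",np.c_[xs,ys],.09)[:,:2]; o=lip-.105*u; q=(P-o)@np.c_[u,[-u[1],u[0]]]
for a,b in((-.09,-.075),(-.075,-.06),(-.06,-.05)):
    s=q[(q[:,0]>a)&(q[:,0]<b)]; print(a,len(s),s.min(0),s.max(0),s.mean(0))
s=q[(abs(q[:,0])<.02)]; print("rim y",s.min(0),s.max(0))
D=plane("top",[(413.8,255.8),(483.8,212.7)],.06)[:,:2]
V=plane("top",[(385,188.8),(444.6,155)],.06)[:,:2]
F=plane("top",[(358.1,155.8),(428.1,116.5)],.074)[:,:2]
print("D",D,"V",V,"F",F,"w132",np.linalg.norm(D[0]-D[1]),np.linalg.norm(V[0]-V[1]),"150",np.linalg.norm(F[0]-F[1]))
x=F.mean(0)-D.mean(0); l=np.linalg.norm(x); x/=l; print("len ~ 64+138",l,"yaw",np.degrees(np.arctan2(x[1],x[0])),"origin",D.mean(0)+.064*x,V.mean(0)-.062*x)
w=D[0]-D[1];print("yaw by back",np.degrees(np.arctan2(w[1],w[0]))-90)
```

```text
jug length (190) 0.18689563202107504 lip w 0.052876284056905275 perp 0.00022873334195134404
yaw by axis -140.16897778722387 by lip -50.41682984859621
origin [0.54850605 0.16996255] [0.54612209 0.16797413] handle centre [0.60294941 0.21537302]
-0.09 28 [-0.08242926 -0.00542996] [-0.07601    0.0050544] [-0.07900713 -0.0001613 ]
-0.075 65 [-0.07485977 -0.00587889] [-0.06092356  0.0059176 ] [-6.78320648e-02 -6.51189542e-05]
-0.06 45 [-0.05977279 -0.00617755] [-0.05094166  0.00643928] [-0.05535758 -0.00021716]
rim y [-0.0188412  -0.04455423] [0.01983484 0.04472282]
D [[ 0.4175744  -0.14992687]
 [ 0.47118688 -0.28309512]] V [[ 0.53720051 -0.12451352]
 [ 0.58265677 -0.24058584]] F [[ 0.59843549 -0.08667684]
 [ 0.65327308 -0.2223627 ]] w132 0.14355515732985483 0.12465575513130361 150 0.14634826227365133
len ~ 64+138 0.19176964232358934 yaw 18.860119506695597 origin [ 0.50494452 -0.19582243] [ 0.50125739 -0.20259173]
yaw by back 21.92932525626331
```

Run:
```python
from h import *
print("bottle base",plane("side",[(192,157)],0),plane("top",[(72,265)],0),"grey base",plane("side",[(261,138)],0),plane("top",[(72,160)],0))
# heights: top points
def tri(p,q):
    A=[];b=[]
    for n,x in(("side",p),("top",q)):
        o=camrig.camera_info(n)["extrinsics"][:3,3];d=plane(n,[x],0)[0]-o;d/=np.linalg.norm(d);M=np.eye(3)-np.outer(d,d);A.append(M);b.append(M@o)
    return np.linalg.lstsq(np.vstack(A),np.hstack(b),rcond=None)[0]
print("grey top",tri((257,73),(5,130)))
print("grey: z of side top above base", [ (z,plane("side",[(257,73)],z)[0,:2].round(3)) for z in(.15,.2,.25)])
print("white top", [ (z,plane("side",[(179,64)],z)[0,:2].round(3)) for z in(.15,.2,.25)])
print("tray corner",plane("top",[(243,98),(165,108)],.03))
# cross-check jug in side view: predicted pixels
o=np.array([.5475,.169]);a=np.radians(-140.1);R=np.array([[np.cos(a),-np.sin(a)],[np.sin(a),np.cos(a)]])
print("lip, handle px side",pix("side",[[*(o+R@p),.09] for p in([.105,.027],[.105,-.027],[-.085,0],[-.063,0])]))
o=np.array([.5027,-.2045]);a=np.radians(21.7);R=np.array([[np.cos(a),-np.sin(a)],[np.sin(a),np.cos(a)]])
print("drawer rim px side",pix("side",[[*(o+R@p),.06] for p in([-.064,.066],[-.064,-.066])]),"panel",pix("side",[[*(o+R@p),.074] for p in([.126,.075],[.126,-.075])]))
print("drawer top",pix("top",[[*(o+R@p),.06] for p in([-.06,.062],[-.06,-.062],[.06,.062],[.06,-.062])]))
```

```text
bottle base [[ 4.76463778e-01  4.66197148e-01 -5.55111512e-17]] [[0.49408301 0.45036176 0.        ]] grey base [[0.68581698 0.45175191 0.        ]] [[0.69848439 0.45301173 0.        ]]
grey top [0.67340174 0.4259809  0.18909318]
grey: z of side top above base [(0.15, array([0.781, 0.581])), (0.2, array([0.646, 0.381])), (0.25, array([0.511, 0.182]))]
white top [(0.15, array([0.677, 0.886])), (0.2, array([0.562, 0.628])), (0.25, array([0.446, 0.371]))]
tray corner [[0.76335032 0.10509806 0.03      ]
 [0.76473295 0.25574728 0.03      ]]
lip, handle px side [[284.6507013  169.45800129]
 [257.00337661 168.40309126]
 [289.50846839 134.20116109]
 [287.68764653 137.581843  ]]
drawer rim px side [[357.4755057  253.38411078]
 [451.3101474  278.176412  ]] panel [[389.85242844 187.50875115]
 [477.09214357 204.05894171]]
drawer top [[424.3063176  250.19791924]
 [484.67297526 213.34577455]
 [385.29585285 189.71298597]
 [444.400131   155.72926795]]
```

```bash
cat > go.py <<'E'
import sys,numpy as np
from scipy.spatial.transform import Rotation as Ro
from workcell import bot, camrig, ticket
s=bot.get_obs(); t=np.array(list(map(float,sys.argv[1:4]))); R=Ro.from_euler("xyz",s["tcp_rot"],degrees=True)
d=R.inv().apply(t-s["ee_pos"]); turn=-(float(sys.argv[4])-s["tcp_rot"][2]+180)%360-180 if len(sys.argv)>4 else 0
turn=-((float(sys.argv[4])-s["tcp_rot"][2]+180)%360-180) if len(sys.argv)>4 else 0
print("t",round(s["time"],2),"pos",s["ee_pos"].round(4),"rot",s["tcp_rot"].round(1),"q",s["q"].round(0),"need",d.round(4),"turn",round(turn,1),"op",round(s["opening"],4),"gf",round(s["grasp_force"],1),"wf",s["wrist_force"].round(1))
E
python3 drive.py '{"tx": [-0.03,-0.06,-0.09,-0.12,-0.15],"ty": [-0.03,-0.06,-0.09,-0.11,-0.136],"tz": [0,0,0,0,0],"spin": [-7,-14,-21,-28,-35],"jaw": [0.04,0.04,0.04,0.04,0.04]}'; python3 go.py .604 .2165 .256 -140.1
```

```text
time: 0.52
ee_pos: [0.2406, 0.3712, 0.256]
tcp_rot: [-180.0, -0.0, -160.2]
wrist_force: [0.5, 0.7, -0.1]
opening: 0.0402
grasp_force: 0.0
t 0.52 pos [0.2406 0.3712 0.256 ] rot [-180.    -0.  -160.2] q [ 57. -10.  -4.  96.  -0.  37.] need [-2.894e-01 -2.687e-01  1.000e-04] turn -20.1 op 0.0402 gf 0.0 wf [ 0.5  0.7 -0.1]
```

```bash
python3 drive.py '{"tx": [-0.028,-0.056,-0.084,-0.112,-0.14],"ty": [-0.026,-0.052,-0.078,-0.104,-0.13],"tz": [0,0,0,0,0],"spin": [-5,-10,-15,-20,-20],"jaw": [0.04,0.04,0.04,0.04,0.04]}'; python3 go.py .604 .2165 .256 -140.1
```

```text
time: 0.93
ee_pos: [0.4169, 0.2955, 0.2562]
tcp_rot: [180.0, -0.0, -140.2]
wrist_force: [0.4, 0.3, 0.1]
opening: 0.0402
grasp_force: 0.0
t 0.93 pos [0.4169 0.2955 0.2562] rot [ 180.    -0.  -140.2] q [35. -0.  5. 95.  0. -4.] need [-0.0933 -0.1804  0.0002] turn -0.1 op 0.0402 gf 0.0 wf [0.4 0.3 0.1]
```

```bash
python3 drive.py '{"tx": [-0.02,-0.04,-0.06,-0.08,-0.093],"ty": [-0.038,-0.076,-0.114,-0.152,-0.18],"tz": [0,0,0,0,0],"spin": [0,0,0,0,0],"jaw": [0.04,0.04,0.04,0.04,0.04]}';python3 drive.py '{"tx": [0,0,0,0,0],"ty": [0,0,0,0,0],"tz": [0,0.02,0.04,0.06,0.06],"spin": [0,0,0,0,0],"jaw": [0.04,0.04,0.04,0.04,0.04]}' ; python3 go.py .604 .2165 .078 -140.1
python3 - <<'E'
from h import *
im=camrig.camera("side"); cv2.imwrite("pics/s1.png",cv2.resize(im[30:230,180:380],None,fx=3,fy=3,interpolation=cv2.INTER_CUBIC))
E
```

```text
time: 1.35
ee_pos: [0.6037, 0.2154, 0.2554]
tcp_rot: [180.0, -0.0, -140.6]
wrist_force: [-0.2, 1.2, 0.0]
opening: 0.0397
grasp_force: 0.0
time: 1.77
ee_pos: [0.6001, 0.2164, 0.1915]
tcp_rot: [179.9, -0.4, -140.6]
wrist_force: [-0.6, -0.0, -1.0]
opening: 0.0399
grasp_force: 0.0
t 1.77 pos [0.6001 0.2164 0.1915] rot [ 179.9   -0.4 -140.6] q [ 20.  17.  17.  90.   0. -20.] need [-0.0038 -0.0027  0.1135] turn -0.5 op 0.0399 gf 0.0 wf [-0.6 -0.  -1. ]
```

View pics/s1.png

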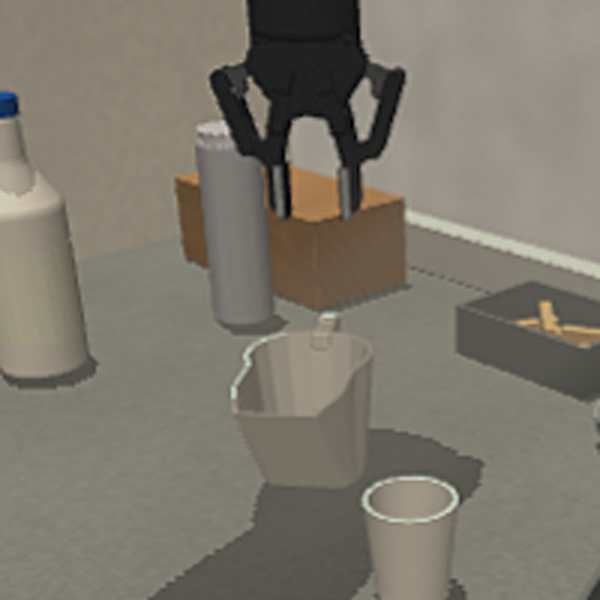

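The side view shows the fingers straddling above the handle (handle top at crop (327,320), against a predicted (326,318)), so I descend.

```bash
python3 drive.py '{"tx": [-0.002,-0.003,-0.003,-0.003,-0.003],"ty": [-0.002,-0.002,-0.002,-0.002,-0.002],"tz": [0.02,0.04,0.06,0.065,0.065],"spin": [0,0,0,0,0],"jaw": [0.04,0.04,0.04,0.04,0.04]}'; python3 go.py .604 .2165 .078 -140.1
```

```text
time: 2.23
ee_pos: [0.6046, 0.2172, 0.131]
tcp_rot: [180.0, -0.1, -140.5]
wrist_force: [0.1, -0.3, 1.2]
opening: 0.0402
grasp_force: 0.0
t 2.23 pos [0.6046 0.2172 0.131 ] rot [ 1.800e+02 -1.000e-01 -1.405e+02] q [ 20.  17.  10.  83.  -0. -20.] need [ 0.0009 -0.0002  0.053 ] turn -0.4 op 0.0402 gf 0.0 wf [ 0.1 -0.3  1.2]
```

```bash
python3 drive.py '{"tx": [0,0.001,0.001,0.001,0.001],"ty": [0,0,0,0,0],"tz": [0.02,0.04,0.053,0.053,0.053],"spin": [0,0,0,0,0],"jaw": [0.04,0.04,0.04,0.04,0.03]}'; python3 drive.py '{"tx": [0,0,0,0,0],"ty": [0,0,0,0,0],"tz": [0,0,0,0,0],"spin": [0,0,0,0,0],"jaw": [0.02,0.01,0,0,0]}' 100; python3 go.py .604 .2165 .078 -140.1
```

```text
time: 2.65
ee_pos: [0.6045, 0.2167, 0.0793]
tcp_rot: [-180.0, 0.0, -140.5]
wrist_force: [-0.3, 1.1, 0.7]
opening: 0.0304
grasp_force: 0.0
time: 3.07
ee_pos: [0.6053, 0.2169, 0.0802]
tcp_rot: [-179.9, 0.2, -140.5]
wrist_force: [0.8, -0.1, 6.2]
opening: 0.0127
grasp_force: 97.9
t 3.07 pos [0.6053 0.2169 0.0802] rot [-179.9    0.2 -140.5] q [ 20.  18.   5.  77.  -0. -20.] need [0.0012 0.0005 0.0022] turn -0.4 op 0.0127 gf 97.9 wf [ 0.8 -0.1  6.2]
```

```bash
python3 drive.py '{"tx": [0,0,0,0,0],"ty": [0,0,0,0,0],"tz": [-0.01,-0.02,-0.03,-0.04,-0.05],"spin": [0,0,0,0,0],"jaw": [0,0,0,0,0]}'; python3 drive.py '{"tx": [0,0,0,0,0],"ty": [0,0,0,0,0],"tz": [-0.01,-0.02,-0.03,-0.03,-0.03],"spin": [0,0,0,0,0],"jaw": [0,0,0,0,0]}';python3 go.py .604 .2165 .078 -140.1;  python3 - <<'E'
from h import *
im=camrig.camera("side"); cv2.imwrite("pics/s2.png",cv2.resize(im[30:230,180:380],None,fx=3,fy=3,interpolation=cv2.INTER_CUBIC))
E
```

```text
time: 3.48
ee_pos: [0.6045, 0.2167, 0.1297]
tcp_rot: [-180.0, 0.0, -140.5]
wrist_force: [-1.0, 0.3, -1.8]
opening: 0.0128
grasp_force: 97.6
time: 3.9
ee_pos: [0.6047, 0.2167, 0.159]
tcp_rot: [-180.0, 0.1, -140.5]
wrist_force: [-0.1, 0.2, -1.9]
opening: 0.0128
grasp_force: 97.6
t 3.9 pos [0.6047 0.2167 0.159 ] rot [-1.800e+02  1.000e-01 -1.405e+02] q [ 20.  17.  13.  86.   0. -20.] need [0.0008 0.0003 0.081 ] turn -0.4 op 0.0128 gf 97.6 wf [-0.1  0.2 -1.9]
```

View pics/s2.png

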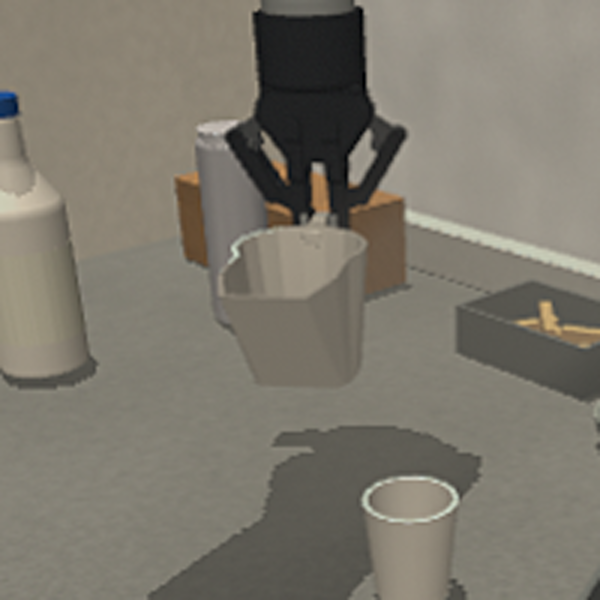

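The jug is lifted and upright (foot at crop (300,385), handle in the fingers at (320,215)). I raise it and carry it toward the drawer.

```bash
python3 drive.py '{"tx": [0,0,0,0,0],"ty": [0,0,0,0,0],"tz": [-0.01,-0.03,-0.05,-0.07,-0.085],"spin": [0,0,0,0,0],"jaw": [0,0,0,0,0]}'; python3 go.py .4565 -.0885 .245 -68.5
```

```text
time: 4.37
ee_pos: [0.6043, 0.2166, 0.2452]
tcp_rot: [-180.0, 0.0, -140.5]
wrist_force: [1.3, 0.1, -2.2]
opening: 0.0126
grasp_force: 97.6
t 4.37 pos [0.6043 0.2166 0.2452] rot [-180.     0.  -140.5] q [ 20.  18.  24.  96.   0. -20.] need [ 0.308  -0.1417  0.    ] turn -72.0 op 0.0126 gf 97.6 wf [ 1.3  0.1 -2.2]
```

```bash
python3 drive.py '{"tx": [0.01,0.03,0.054,0.078,0.102],"ty": [-0.005,-0.014,-0.025,-0.036,-0.047],"tz": [0,0,0,0,0],"spin": [-3,-8,-13,-18,-24],"jaw": [0,0,0,0,0]}'; python3 go.py .4565 -.0885 .245 -68.5
```

```text
time: 4.78
ee_pos: [0.5546, 0.1147, 0.2432]
tcp_rot: [180.0, -0.0, -116.3]
wrist_force: [-0.2, -0.6, -2.8]
opening: 0.0126
grasp_force: 97.6
t 4.78 pos [0.5546 0.1147 0.2432] rot [ 180.    -0.  -116.3] q [ 12.   7.  11.  94.   0. -52.] need [ 0.2256 -0.002  -0.0017] turn -47.8 op 0.0126 gf 97.6 wf [-0.2 -0.6 -2.8]
```

```bash
python3 drive.py '{"tx": [0.024,0.048,0.072,0.096,0.12],"ty": [0,0,0,0,-0.001],"tz": [0,0,0,0,-0.001],"spin": [-5,-10,-15,-20,-25],"jaw": [0,0,0,0,0]}'; python3 go.py .4565 -.0885 .245 -68.5
```

```text
time: 5.2
ee_pos: [0.5017, 0.0068, 0.2444]
tcp_rot: [180.0, 0.0, -91.3]
wrist_force: [0.1, -0.5, -1.7]
opening: 0.0131
grasp_force: 97.6
t 5.2 pos [0.5017 0.0068 0.2444] rot [180.    0.  -91.3] q [  1.  -2.   2.  94.   0. -88.] need [ 0.0963  0.0431 -0.0006] turn -22.8 op 0.0131 gf 97.6 wf [ 0.1 -0.5 -1.7]
```

```bash
python3 drive.py '{"tx": [0.024,0.048,0.072,0.088,0.096],"ty": [0.011,0.022,0.033,0.04,0.043],"tz": [0,0,0,0,0],"spin": [-6,-12,-18,-21,-23],"jaw": [0,0,0,0,0]}'; python3 drive.py '{"tx": [0,0],"ty": [0,0],"tz": [0,0],"spin": [0,0],"jaw": [0,0]}'; python3 go.py .4565 -.0885 .245 -68.5;  python3 - <<'E'
from h import *
im=camrig.camera("top"); 
b=camrig.camera("side")
cv2.imwrite("pics/t3.png",np.hstack([cv2.resize(im[60:300,270:510],(400,400)),cv2.resize(b[60:320,230:490],(400,400))]))
E
```

```text
time: 5.62
ee_pos: [0.4559, -0.0887, 0.2448]
tcp_rot: [180.0, -0.0, -68.5]
wrist_force: [-0.4, 0.3, -2.2]
opening: 0.013
grasp_force: 97.7
time: 5.78
ee_pos: [0.457, -0.0872, 0.2445]
tcp_rot: [-180.0, 0.0, -68.7]
wrist_force: [0.1, 1.1, -2.0]
opening: 0.0124
grasp_force: 97.8
t 5.78 pos [ 0.457  -0.0872  0.2445] rot [-180.     0.   -68.7] q [ -11.   -7.   -3.   94.    0. -122.] need [ 0.001   0.001  -0.0005] turn -0.2 op 0.0124 gf 97.8 wf [ 0.1  1.1 -2. ]
```

View pics/t3.png

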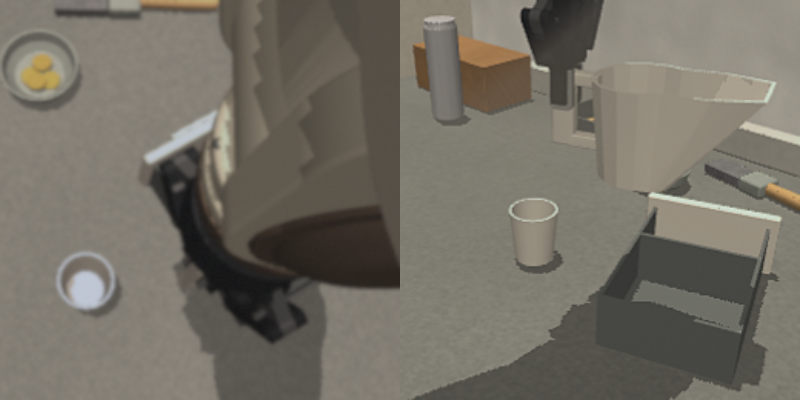

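Side half: the jug is level with its rim running (595,70) to (775,90), above the wide compartment. Now I loosen the grip stepwise so gravity pivots it spout-down between the pads.

```bash
cat > snap.py <<'E'
import sys; from h import *
im=camrig.camera("side"); cv2.imwrite("pics/"+sys.argv[1]+".png",im)
if len(sys.argv)>2:
    r=cv2.imread("pics/"+sys.argv[2]+".png"); d=cv2.absdiff(im,r).max(2)>25; d[:, :230]=0; d[:,520:]=0; print("changed px",d.sum())
E
python3 snap.py a0; python3 drive.py '{"tx": [0,0],"ty": [0,0],"tz": [0,0],"spin": [0,0],"jaw": [0,0]}' 50; python3 snap.py a1 a0; python3 drive.py '{"tx": [0,0],"ty": [0,0],"tz": [0,0],"spin": [0,0],"jaw": [0,0]}' 35; python3 snap.py a2 a1
```

```text
time: 6.1
ee_pos: [0.4574, -0.0866, 0.2442]
tcp_rot: [180.0, 0.0, -68.5]
wrist_force: [-0.7, -0.3, -2.7]
opening: 0.0128
grasp_force: 97.8
changed px 38
time: 6.32
ee_pos: [0.4572, -0.0869, 0.2443]
tcp_rot: [180.0, 0.0, -68.5]
wrist_force: [0.3, -0.1, -1.5]
opening: 0.0127
grasp_force: 97.7
changed px 96
```

```bash
python3 drive.py '{"tx": [0,0,0],"ty": [0,0,0],"tz": [0,0,0],"spin": [0,0,0],"jaw": [0.005,0.005,0.005]}' 35; python3 snap.py a3 a2
```

```text
time: 6.62
ee_pos: [0.4572, -0.0871, 0.2443]
tcp_rot: [-180.0, 0.0, -68.6]
wrist_force: [-0.5, 0.5, -1.4]
opening: 0.0124
grasp_force: 97.7
changed px 64
```

Changing FORCE has no effect on an existing grip, and 98 N holds the jug too rigidly to pivot. I'll set it down on free counter and regrip lightly.

```bash
python3 drive.py '{"tx": [-0.02,-0.05,-0.08,-0.11,-0.14],"ty": [0.004,0.01,0.016,0.02,0.025],"tz": [0,0,0,0,0],"spin": [0,0,0,0,0],"jaw": [0,0,0,0,0]}'; python3 drive.py '{"tx": [-0.025,-0.05,-0.075,-0.097,-0.097],"ty": [0.004,0.008,0.012,0.015,0.015],"tz": [0.02,0.04,0.06,0.08,0.1],"spin": [0,0,0,0,0],"jaw": [0,0,0,0,0]}'; python3 go.py .333 .119 .0802 -68.5
```

```text
time: 7.08
ee_pos: [0.3819, 0.0349, 0.2443]
tcp_rot: [-180.0, -0.0, -68.6]
wrist_force: [0.9, 1.1, -1.5]
opening: 0.0132
grasp_force: 97.6
time: 7.5
ee_pos: [0.3318, 0.121, 0.1436]
tcp_rot: [-180.0, 0.1, -68.4]
wrist_force: [0.5, -0.5, -2.2]
opening: 0.0129
grasp_force: 97.6
t 7.5 pos [0.3318 0.121  0.1436] rot [-1.80e+02  1.00e-01 -6.84e+01] q [ 20. -23. -27.  86.   0. -92.] need [ 0.0024 -0.0003  0.0634] turn 0.1 op 0.0129 gf 97.6 wf [ 0.5 -0.5 -2.2]
```

```bash
python3 drive.py '{"tx": [0,0,0,0,0],"ty": [0,0,0,0,0],"tz": [0.02,0.04,0.055,0.06,0.063],"spin": [0,0,0,0,0],"jaw": [0,0,0,0,0]}'; python3 drive.py '{"tx": [0,0,0,0,0],"ty": [0,0,0,0,0],"tz": [0,0,0,0,0],"spin": [0,0,0,0,0],"jaw": [0,0.02,0.03,0.03,0.03]}'; python3 drive.py '{"tx": [0,0,0,0,0],"ty": [0,0,0,0,0],"tz": [-0.005,-0.005,-0.005,-0.005,-0.005],"spin": [0,0,0,0,0],"jaw": [0.03,0.02,0,0,0]}' 22; python3 go.py .333 .119 .0802 -68.5
```

```text
time: 7.92
ee_pos: [0.3329, 0.1187, 0.0808]
tcp_rot: [179.9, 0.0, -68.5]
wrist_force: [-0.4, 0.6, -3.0]
opening: 0.0129
grasp_force: 97.7
time: 8.33
ee_pos: [0.3337, 0.1189, 0.082]
tcp_rot: [-179.9, -0.0, -68.5]
wrist_force: [-0.4, 1.3, -0.1]
opening: 0.03
grasp_force: 0.0
time: 8.75
ee_pos: [0.3337, 0.1191, 0.087]
tcp_rot: [-179.9, 0.0, -68.5]
wrist_force: [0.0, 1.1, 5.5]
opening: 0.0135
grasp_force: 26.7
t 8.75 pos [0.3337 0.1191 0.087 ] rot [-179.9    0.   -68.5] q [ 20. -23. -33.  80.   0. -92.] need [-0.0002  0.0007  0.0068] turn -0.0 op 0.0135 gf 26.7 wf [0.  1.1 5.5]
```

```bash
python3 snap.py b0; python3 drive.py '{"tx": [0,0,0,0,0],"ty": [0,0,0,0,0],"tz": [-0.005,-0.01,-0.015,-0.02,-0.02],"spin": [0,0,0,0,0],"jaw": [0,0,0,0,0]}'
python3 - <<'E'
from h import *
b=camrig.camera("side"); cv2.imwrite("pics/b1.png",np.hstack([cv2.resize(x[60:320,180:440],(400,400)) for x in(cv2.imread("pics/b0.png"),b)]))
print(bot.get_obs()["torque"])
E
```

```text
time: 9.22
ee_pos: [0.3337, 0.119, 0.1074]
tcp_rot: [-179.9, -0.0, -68.5]
wrist_force: [0.3, 0.2, -2.5]
opening: 0.0134
grasp_force: 25.5
[ 0.09304765  0.04030327 -0.0120278 ]
```

View pics/b1.png

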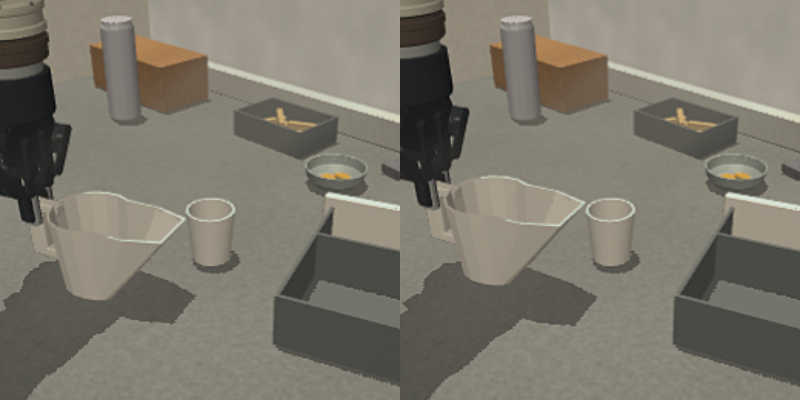

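The light grip (25 N) holds the jug upright: lip at (585,203) and foot clear of its shadow in the right half. I go back to the drawer's near wall, high over the cup.

```bash
python3 drive.py '{"tx": [0,0,0,0,0],"ty": [0,0,0,0,0],"tz": [-0.02,-0.04,-0.06,-0.08,-0.09],"spin": [0,0,0,0,0],"jaw": [0,0,0,0,0]}'; python3 go.py .4214 -.0324 .197 -68.3
```

```text
time: 9.68
ee_pos: [0.3337, 0.119, 0.1983]
tcp_rot: [-179.9, -0.0, -68.5]
wrist_force: [-0.1, 0.9, -2.0]
opening: 0.0139
grasp_force: 25.6
t 9.68 pos [0.3337 0.119  0.1983] rot [-179.9   -0.   -68.5] q [ 20. -23. -21.  92.  -0. -92.] need [ 0.173  -0.0263  0.0013] turn -0.2 op 0.0139 gf 25.6 wf [-0.1  0.9 -2. ]
```

```bash
python3 drive.py '{"tx": [0.015,0.04,0.07,0.1,0.13],"ty": [-0.003,-0.007,-0.011,-0.015,-0.02],"tz": [0,0,0,0,0],"spin": [0,0,0,0,0],"jaw": [0,0,0,0,0]}'; python3 drive.py '{"tx": [0.02,0.035,0.043,0.043,0.043],"ty": [-0.003,-0.005,-0.006,-0.006,-0.006],"tz": [0,0,0.02,0.04,0.065],"spin": [0,0,0,0,0],"jaw": [0,0,0,0,0]}'; python3 go.py .4214 -.0324 .132 -68.3;python3 - <<'E'
from h import *
b=camrig.camera("side"); cv2.imwrite("pics/c1.png",cv2.resize(b[60:320,180:500],(640,520)))
print(bot.get_obs()["torque"])
E
```

```text
time: 10.1
ee_pos: [0.3997, 0.0039, 0.1958]
tcp_rot: [180.0, 0.0, -68.5]
wrist_force: [0.4, 1.2, -1.8]
opening: 0.0136
grasp_force: 25.5
time: 10.52
ee_pos: [0.4212, -0.0333, 0.1306]
tcp_rot: [-180.0, -0.0, -68.6]
wrist_force: [0.1, -0.1, -2.0]
opening: 0.0133
grasp_force: 25.5
t 10.52 pos [ 0.4212 -0.0333  0.1306] rot [-180.    -0.   -68.6] q [  -5.  -13.  -21.   82.    0. -116.] need [-0.0008 -0.0005 -0.0014] turn -0.3 op 0.0133 gf 25.5 wf [ 0.1 -0.1 -2. ]
[ 0.19770446 -0.06647288  0.13966119]
```

View pics/c1.png

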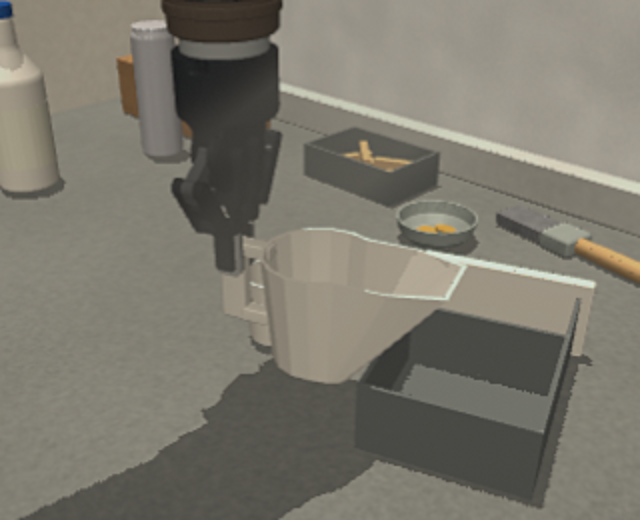

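The jug sits level with its foot just outside the drawer's near wall, lip over the compartment at (455,280). I'll use that wall's rim as a pivot and swing the grasp point around it. A monitor gives the TCP relative to the rim edge.

```bash
cat > mon.py <<'E'
from h import *
s=bot.get_obs(); p=s["ee_pos"]; a=np.radians(21.7); d=p[:2]-np.array([.5027,-.2045])
x=d@[np.cos(a),np.sin(a)]; y=d@[-np.sin(a),np.cos(a)]
f=s["wrist_force"]; print("t",round(s["time"],2),"P rel C u,z mm",round((.066-y)*1e3,1),round((p[2]-.066)*1e3,1),"lat",round(x*1e3,1),"yaw",round(s["tcp_rot"][2],1),"F_u,z",round(f[0]*np.sin(a)-f[1]*np.cos(a),1),round(f[2],1),"torque",s["torque"].round(2))
E
python3 mon.py; python3 drive.py '{"tx": [0,0,0.005,0.008,0.009],"ty": [0,0,0,0,0],"tz": [-0.006,-0.011,-0.011,-0.011,-0.011],"spin": [0,0,0,0,0],"jaw": [0,0,0,0,0]}'; python3 mon.py
```

```text
t 10.57 P rel C u,z mm -124.6 59.4 lat -14.2 yaw -68.6 F_u,z -1.5 -5.0 torque [ 0.2  -0.07  0.14]
time: 10.98
ee_pos: [0.4248, -0.0415, 0.1435]
tcp_rot: [-179.9, -0.1, -68.6]
wrist_force: [-0.5, -0.6, -2.7]
opening: 0.0131
grasp_force: 25.5
t 10.98 P rel C u,z mm -114.2 77.5 lat -12.1 yaw -68.6 F_u,z 0.3 -2.7 torque [0.12 0.03 0.  ]
```

```bash
python3 drive.py '{"tx": [0.002,0.003],"ty": [0,0],"tz": [0,0],"spin": [0,0],"jaw": [0,0]}'; python3 mon.py; python3 drive.py '{"tx": [0.002,0.003],"ty": [0,0],"tz": [0,0],"spin": [0,0],"jaw": [0,0]}'; python3 mon.py
```

```text
time: 11.15
ee_pos: [0.4253, -0.0441, 0.1426]
tcp_rot: [-180.0, -0.0, -68.6]
wrist_force: [-0.3, -0.6, -1.6]
opening: 0.0135
grasp_force: 25.5
t 11.15 P rel C u,z mm -111.7 76.6 lat -12.6 yaw -68.6 F_u,z 0.5 -1.6 torque [ 0.15  0.07 -0.04]
time: 11.32
ee_pos: [0.4257, -0.0452, 0.1428]
tcp_rot: [-180.0, 0.2, -68.5]
wrist_force: [-6.8, 15.3, 8.6]
opening: 0.0135
grasp_force: 27.0
t 11.32 P rel C u,z mm -110.5 76.8 lat -12.6 yaw -68.5 F_u,z -16.8 8.6 torque [ 3.15  1.5  -0.06]
```

Contact is felt at P u=-110.5 mm, with a rim reaction of about 20 N. I start the arc.

```bash
python3 drive.py '{"tx": [0.003,0.006,0.01,0.014,0.014],"ty": [0,0,0,0,0],"tz": [-0.004,-0.008,-0.012,-0.017,-0.017],"spin": [0,0,0,0,0],"jaw": [0,0,0,0,0]}'; python3 mon.py
```

```text
time: 11.73
ee_pos: [0.4318, -0.06, 0.1602]
tcp_rot: [-179.9, -0.0, -68.6]
wrist_force: [-0.8, 2.6, 0.9]
opening: 0.0138
grasp_force: 26.1
t 11.73 P rel C u,z mm -94.4 94.2 lat -12.4 yaw -68.6 F_u,z -2.7 0.9 torque [0.54 0.22 0.02]
```

```bash
python3 drive.py '{"tx": [0.009,0.0185,0.028,0.0385,0.0385],"ty": [0,0,0,0,0],"tz": [-0.007,-0.014,-0.0205,-0.026,-0.026],"spin": [0,0,0,0,0],"jaw": [0,0,0,0,0]}'; python3 mon.py;python3 - <<'E'
from h import *
b=camrig.camera("side"); cv2.imwrite("pics/c2.png",cv2.resize(b[60:320,180:500],(640,520)))
E
```

```text
time: 12.15
ee_pos: [0.4464, -0.0972, 0.1861]
tcp_rot: [-180.0, -0.1, -68.6]
wrist_force: [0.3, -0.4, -2.1]
opening: 0.0136
grasp_force: 26.1
t 12.15 P rel C u,z mm -54.5 120.1 lat -12.7 yaw -68.6 F_u,z 0.4 -2.1 torque [ 0.06 -0.02  0.04]
```

View pics/c2.png

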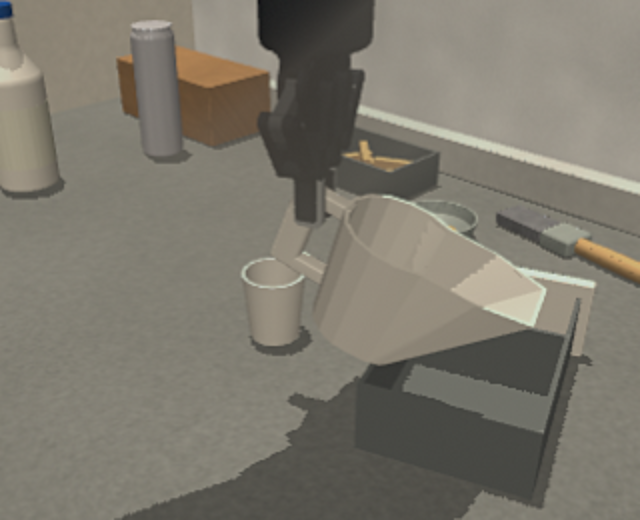

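The jug has tilted clearly (lip corners at (533,326) and (545,290)). I compute the tilt by casting the near corner's ray onto its vertical plane.

```bash
cat > tilt.py <<'E'
import sys; from h import *
px=[(float(sys.argv[1]),float(sys.argv[2]))]; off=float(sys.argv[3])
a=np.radians(21.7); ax=np.array([np.cos(a),np.sin(a),0]); ay=np.array([-np.sin(a),np.cos(a),0]); O=np.array([.5027,-.2045,0])
p=bot.get_obs()["ee_pos"]; lat=(p-O)@ax+off
o=camrig.camera_info("side")["extrinsics"][:3,3]; d=plane("side",px,0)[0]-o
q=o+d*((lat-(o-O)@ax)/(d@ax)); u=.066-(q-O)@ay; uP=.066-(p-O)@ay
du,dz=u-uP,q[2]-(p[2]-.006); print("lip u,z",u,q[2],"rel P",du,dz,"r (179.2)",np.hypot(du,dz),"tilt",np.degrees(np.arctan2(-dz,du)+np.arctan2(9,179)))
E
python3 tilt.py 446.5 223 -.027; python3 tilt.py 452.5 205 .027
```

```text
lip u,z 0.11277230100214772 0.12746589455434998 rel P 0.16807246598985418 -0.05200966389237227 r (179.2) 0.17593566711189695 tilt 20.07293918036875
lip u,z 0.1119836173776326 0.12553430890869055 rel P 0.16728378236533906 -0.0539412495380317 r (179.2) 0.17576553201403944 tilt 20.750470187171647
```

Tilt is 20°: the front wall slid past the rim and the tilt held by friction. I repeat the stroke, starting with the rim farther up the front wall.

```bash
python3 drive.py '{"tx": [-0.004,-0.02,-0.034,-0.034,-0.03],"ty": [0,0,0,0,0],"tz": [-0.008,-0.006,0.004,0.01,0.013],"spin": [0,0,0,0,0],"jaw": [0,0,0,0,0]}'; python3 mon.py; python3 drive.py '{"tx": [0.001,0.002,0.003],"ty": [0,0,0],"tz": [0.001,0.002,0.003],"spin": [0,0,0],"jaw": [0,0,0]}'; python3 mon.py
```

```text
time: 12.62
ee_pos: [0.4339, -0.0667, 0.1717]
tcp_rot: [180.0, 0.0, -68.4]
wrist_force: [0.6, -0.5, -1.2]
opening: 0.0136
grasp_force: 26.1
t 12.62 P rel C u,z mm -87.5 105.7 lat -13.0 yaw -68.4 F_u,z 0.7 -1.2 torque [ 0.12  0.04 -0.  ]
time: 12.87
ee_pos: [0.4357, -0.0704, 0.1699]
tcp_rot: [-180.0, 0.1, -68.6]
wrist_force: [-5.0, 9.4, 11.0]
opening: 0.0136
grasp_force: 28.0
t 12.87 P rel C u,z mm -83.4 103.9 lat -12.7 yaw -68.6 F_u,z -10.6 11.0 torque [ 1.82  1.1  -0.08]
```

```bash
python3 drive.py '{"tx": [0.006,0.013,0.0195],"ty": [0,0,0],"tz": [-0.005,-0.009,-0.013],"spin": [0,0,0],"jaw": [0,0,0]}'; python3 mon.py;  python3 drive.py '{"tx": [0.007,0.014,0.0215],"ty": [0,0,0],"tz": [-0.003,-0.006,-0.0085],"spin": [0,0,0],"jaw": [0,0,0]}'; python3 mon.py
```

```text
time: 13.12
ee_pos: [0.4431, -0.0894, 0.1829]
tcp_rot: [-180.0, -0.0, -68.6]
wrist_force: [-0.2, 0.1, -2.5]
opening: 0.0135
grasp_force: 26.2
t 13.12 P rel C u,z mm -63.0 116.9 lat -12.8 yaw -68.6 F_u,z -0.2 -2.5 torque [ 0.11  0.06 -0.04]
time: 13.37
ee_pos: [0.4509, -0.1094, 0.1911]
tcp_rot: [-180.0, -0.0, -68.6]
wrist_force: [-0.4, 0.4, -1.8]
opening: 0.0133
grasp_force: 26.2
t 13.37 P rel C u,z mm -41.5 125.1 lat -13.0 yaw -68.6 F_u,z -0.6 -1.8 torque [0.09 0.07 0.01]
```

```bash
cat > lip.py <<'E'
from h import *
im=camrig.camera("side"); cv2.imwrite("pics/l%d.png"%int(bot.get_obs()["time"]*100),im)
hsv=im.astype(int); m=((im.min(2)>185)).astype(np.uint8); m[:150]=0; m[320:]=0; m[:,:340]=0; m[:,500:]=0
n,l,s,c=cv2.connectedComponentsWithStats(m,connectivity=8)
for i in range(1,n):
    if s[i,4]>4:
        ys,xs=np.nonzero(l==i); k=ys.argmax(); r=xs.argmax(); print(s[i].tolist(),"lowest",xs[k],ys[k],"right",xs[r],ys[r])
E
python3 lip.py
python3 - <<'E'
import cv2,numpy as np
im=cv2.resize(cv2.imread("pics/c2.png"),(320,260)); m=(im.min(2)>185).astype(np.uint8)
n,l,s,c=cv2.connectedComponentsWithStats(m[90:],connectivity=8); print(s[1:][s[1:,4]>4]+[180,150,0,0,0])
E
```

```text
[479, 150, 21, 6, 59] lowest 496 155 right 499 152
[434, 195, 43, 30, 165] lowest 454 224 right 476 201
[[479 150  21   6  58]
 [438 194  39  10 108]
 [426 202  27  21  77]]
```

```bash
python3 tilt.py 453.5 224 -.027; python3 mon.py
```

```text
lip u,z 0.12150174074970166 0.12817096534082423 rel P 0.16204382633904085 -0.05726425408696598 r (179.2) 0.17186447117055295 tilt 22.341138254102937
t 13.42 P rel C u,z mm -40.5 125.4 lat -12.8 yaw -68.6 F_u,z 0.5 -1.6 torque [-0.14 -0.02  0.  ]
```

```bash
python3 drive.py '{"tx": [-0.004,-0.02,-0.036,-0.0365,-0.0365],"ty": [0,0,0,0,0],"tz": [-0.007,-0.007,0,0.008,0.008],"spin": [0,0,0,0,0],"jaw": [0,0,0,0,0]}'; python3 mon.py; python3 drive.py '{"tx": [0.002,0.004,0.005],"ty": [0,0,0],"tz": [0.003,0.006,0.0075],"spin": [0,0,0],"jaw": [0,0,0]}'; python3 mon.py
```

```text
time: 13.83
ee_pos: [0.4365, -0.0738, 0.1818]
tcp_rot: [179.9, 0.0, -68.5]
wrist_force: [0.0, 0.5, -2.6]
opening: 0.0137
grasp_force: 26.2
t 13.83 P rel C u,z mm -79.9 115.8 lat -13.1 yaw -68.5 F_u,z -0.4 -2.6 torque [0.09 0.07 0.03]
time: 14.08
ee_pos: [0.4392, -0.0792, 0.1756]
tcp_rot: [-180.0, 0.1, -68.6]
wrist_force: [-4.8, 10.0, 15.4]
opening: 0.0133
grasp_force: 28.7
t 14.08 P rel C u,z mm -73.8 109.6 lat -12.7 yaw -68.6 F_u,z -11.1 15.4 torque [ 1.82  1.03 -0.06]
```

```bash
python3 drive.py '{"tx": [0.003,0.0065,0.0096],"ty": [0,0,0],"tz": [-0.001,-0.0025,-0.0043],"spin": [0,0,0],"jaw": [0,0,0]}'; python3 mon.py;  python3 drive.py '{"tx": [0.005,0.01],"ty": [0,0],"tz": [-0.0025,-0.0052],"spin": [0,0],"jaw": [0,0]}'; python3 mon.py; python3 lip.py
```

```text
time: 14.33
ee_pos: [0.4426, -0.0878, 0.1807]
tcp_rot: [-179.9, 0.1, -68.5]
wrist_force: [-3.0, 5.9, 6.2]
opening: 0.0136
grasp_force: 27.6
t 14.33 P rel C u,z mm -64.6 114.7 lat -12.7 yaw -68.5 F_u,z -6.6 6.2 torque [1.44 0.76 0.  ]
time: 14.5
ee_pos: [0.4463, -0.0975, 0.1855]
tcp_rot: [-180.0, 0.1, -68.6]
wrist_force: [-1.6, 3.6, 1.1]
opening: 0.0137
grasp_force: 27.3
t 14.5 P rel C u,z mm -54.3 119.5 lat -12.8 yaw -68.6 F_u,z -3.9 1.1 torque [ 0.89  0.39 -0.01]
[479, 150, 21, 6, 60] lowest 496 155 right 499 152
[403, 187, 74, 17, 210] lowest 475 203 right 476 201
[425, 205, 9, 9, 9] lowest 433 213 right 433 213
[407, 217, 33, 22, 315] lowest 431 238 right 439 220
```

```bash
python3 drive.py '{"tx": [0.005,0.0105],"ty": [0,0],"tz": [-0.001,-0.003],"spin": [0,0],"jaw": [0,0]}'; python3 mon.py;  python3 drive.py '{"tx": [0.0055,0.011],"ty": [0,0],"tz": [-0.001,-0.0024],"spin": [0,0],"jaw": [0,0]}'; python3 mon.py; python3 lip.py
```

```text
time: 14.72
ee_pos: [0.4502, -0.107, 0.1888]
tcp_rot: [-179.9, 0.1, -68.5]
wrist_force: [-1.6, 4.5, 6.3]
opening: 0.0136
grasp_force: 28.6
t 14.72 P rel C u,z mm -44.0 122.8 lat -12.8 yaw -68.5 F_u,z -4.8 6.3 torque [ 1.24  0.73 -0.01]
time: 14.88
ee_pos: [0.4543, -0.1175, 0.1916]
tcp_rot: [-179.9, 0.0, -68.6]
wrist_force: [-2.5, 5.1, 8.9]
opening: 0.0138
grasp_force: 29.7
t 14.88 P rel C u,z mm -32.7 125.6 lat -12.8 yaw -68.6 F_u,z -5.7 8.9 torque [ 1.13  0.8  -0.08]
[479, 150, 21, 6, 53] lowest 496 155 right 499 152
[407, 188, 70, 16, 200] lowest 475 203 right 476 201
[409, 227, 33, 23, 307] lowest 434 249 right 441 229
```

```bash
python3 tilt.py 434.5 249.5 -.027; python3 tilt.py 441.5 228.5 .027; python3 drive.py '{"tx": [0.0055,0.011],"ty": [0,0],"tz": [-0.001,-0.002],"spin": [0,0],"jaw": [0,0]}'; python3 mon.py;  python3 drive.py '{"tx": [0.0055,0.011],"ty": [0,0],"tz": [-0.0007,-0.0014],"spin": [0,0],"jaw": [0,0]}'; python3 mon.py; python3 lip.py
```

```text
lip u,z 0.10281925505768388 0.08147318656256236 rel P 0.13480549643356737 -0.10423448725211198 r (179.2) 0.17040349233924532 tilt 40.59033042983982
lip u,z 0.1022003231722188 0.08286459057363083 rel P 0.1341865645481023 -0.10284308324104352 r (179.2) 0.1690642891794309 tilt 40.34559753226204
time: 15.1
ee_pos: [0.4583, -0.1278, 0.1934]
tcp_rot: [-179.9, -0.0, -68.6]
wrist_force: [-2.8, 4.3, 7.5]
opening: 0.0135
grasp_force: 30.0
t 15.1 P rel C u,z mm -21.7 127.4 lat -12.9 yaw -68.6 F_u,z -5.0 7.5 torque [ 1.04  0.63 -0.04]
time: 15.27
ee_pos: [0.4624, -0.1382, 0.1945]
tcp_rot: [-179.9, -0.0, -68.6]
wrist_force: [-2.0, 2.7, 4.0]
opening: 0.0134
grasp_force: 30.1
t 15.27 P rel C u,z mm -10.5 128.5 lat -13.0 yaw -68.6 F_u,z -3.2 4.0 torque [0.88 0.46 0.  ]
[486, 150, 14, 6, 41] lowest 496 155 right 499 152
[412, 189, 65, 15, 185] lowest 475 203 right 476 201
[412, 234, 29, 23, 250] lowest 434 256 right 440 240
```

```bash
python3 drive.py '{"tx": [0.0055,0.011],"ty": [0,0],"tz": [0,0],"spin": [0,0],"jaw": [0,0]}'; python3 mon.py;  python3 drive.py '{"tx": [0.0055,0.011],"ty": [0,0],"tz": [0.0005,0.001],"spin": [0,0],"jaw": [0,0]}'; python3 mon.py; python3 lip.py
```

```text
time: 15.48
ee_pos: [0.4664, -0.1485, 0.1947]
tcp_rot: [-179.9, -0.0, -68.6]
wrist_force: [-1.3, 2.3, 7.0]
opening: 0.0139
grasp_force: 31.0
t 15.48 P rel C u,z mm 0.5 128.7 lat -13.0 yaw -68.6 F_u,z -2.6 7.0 torque [ 0.83  0.52 -0.02]
time: 15.65
ee_pos: [0.4705, -0.1587, 0.194]
tcp_rot: [-179.9, -0.0, -68.6]
wrist_force: [-2.4, 3.8, 10.5]
opening: 0.0135
grasp_force: 38.6
t 15.65 P rel C u,z mm 11.6 128.0 lat -13.0 yaw -68.6 F_u,z -4.4 10.5 torque [ 1.36  0.8  -0.01]
[486, 150, 14, 6, 40] lowest 496 155 right 499 152
[417, 190, 60, 14, 169] lowest 475 203 right 476 201
[415, 240, 24, 16, 94] lowest 436 255 right 438 248
```

```bash
cat > blue.py <<'E'
from h import *
for n in("side","top"):
    im=camrig.camera(n); h=cv2.cvtColor(im,cv2.COLOR_BGR2HSV); m=cv2.inRange(h,(90,90,20),(125,255,255))
    k,l,s,c=cv2.connectedComponentsWithStats(m); print(n,[(s[i].tolist()) for i in range(1,k) if s[i,4]>5])
E
python3 blue.py; python3 drive.py '{"tx": [0,-0.003,-0.012,-0.022,-0.022],"ty": [0,0,0,0,0],"tz": [-0.004,-0.008,-0.01,-0.01,-0.01],"spin": [0,0,0,0,0],"jaw": [0,0,0,0,0]}'; python3 mon.py; python3 blue.py; python3 lip.py
```

```text
side [[170, 61, 16, 8, 116]]
top []
time: 16.22
ee_pos: [0.4614, -0.1364, 0.2027]
tcp_rot: [180.0, 0.0, -68.5]
wrist_force: [-0.6, -0.7, -0.9]
opening: 0.0135
grasp_force: 36.4
t 16.22 P rel C u,z mm -12.5 136.7 lat -13.2 yaw -68.5 F_u,z 0.4 -0.9 torque [-0.05  0.01 -0.01]
side [[170, 61, 16, 8, 116], [435, 264, 14, 9, 88]]
top []
[486, 150, 14, 6, 43] lowest 496 155 right 499 152
[404, 187, 73, 17, 205] lowest 475 203 right 476 201
[400, 232, 24, 16, 87] lowest 421 247 right 423 240
```

```bash
cat > loc.py <<'E'
import sys; from h import *
a=np.radians(21.7)
for x,y in [tuple(map(float,s.split(","))) for s in sys.argv[1:]]:
    p=plane("side",[(x,y)],.015)[0]; d=p[:2]-[.5027,-.2045]; print("drawer xy",d@[np.cos(a),np.sin(a)],d@[-np.sin(a),np.cos(a)])
E
python3 loc.py 442,268; python3 drive.py '{"tx": [0,0,0],"ty": [0,0,0],"tz": [0,0,0],"spin": [0,0,0],"jaw": [0,0,0]}'; python3 blue.py
python3 - <<'E'
import cv2,glob
f=sorted(glob.glob("pics/l1[56]*.png"))[-1]; im=cv2.imread(f); cv2.imwrite("pics/v10.png",cv2.resize(im[120:320,320:520],None,fx=3,fy=3,interpolation=cv2.INTER_CUBIC)); print(f)
E
```

```text
drawer xy 0.010166874818280616 -0.04631293748605383
time: 16.62
ee_pos: [0.4621, -0.1381, 0.2025]
tcp_rot: [180.0, 0.0, -68.6]
wrist_force: [-1.0, 0.0, -1.5]
opening: 0.0136
grasp_force: 36.4
side [[170, 61, 16, 8, 116], [438, 265, 12, 9, 80]]
top []
pics/l1636.png
```

```bash
python3 tilt.py 421.5 247 -.027;python3 tilt.py 423.5 239.5 .027; python3 drive.py '{"tx": [0.012,-0.012,0.012,-0.012,0],"ty": [0,0,0,0,0],"tz": [0,0,0,0,0],"spin": [0,0,0,0,0],"jaw": [0,0,0,0,0]}'; python3 blue.py; python3 mon.py
```

```text
lip u,z 0.08519357266296289 0.08070911837708028 rel P 0.095948706072137 -0.11580130769076782 r (179.2) 0.15038649227842646 tilt 53.23447291369592
lip u,z 0.07864573670331033 0.056542820017108975 rel P 0.08940087011248445 -0.13996760605073913 r (179.2) 0.1660826490649888 tilt 60.31096343097375
time: 17.13
ee_pos: [0.4613, -0.1365, 0.2025]
tcp_rot: [180.0, 0.1, -68.5]
wrist_force: [0.3, 0.3, -1.6]
opening: 0.0137
grasp_force: 31.6
side [[170, 61, 16, 8, 116], [438, 265, 12, 9, 80]]
top []
t 17.23 P rel C u,z mm -9.7 136.5 lat -13.0 yaw -68.6 F_u,z 0.7 -1.9 torque [-0.04  0.03  0.01]
```

View pics/v10.png

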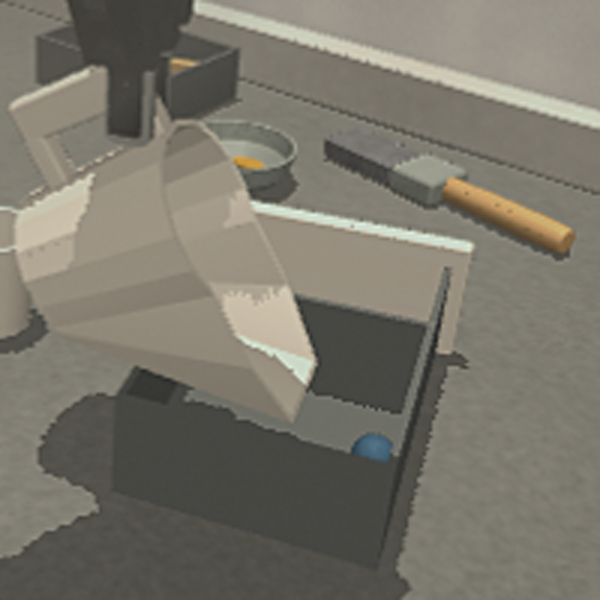

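The jug is tilted ~60° over the compartment and one tablet lies on its floor (crop (372,448)). The other isn't visible, so I tilt further with one more pressed stroke over the rim.

```bash
python3 tilt.py 419 260 -.027; python3 drive.py '{"tx": [0.003,0.006,0.008],"ty": [0,0,0],"tz": [0,0.003,0.006],"spin": [0,0,0],"jaw": [0,0,0]}'; python3 mon.py; python3 drive.py '{"tx": [0.006,0.012,0.018,0.024],"ty": [0,0,0,0],"tz": [0.001,0.002,0.003,0.004],"spin": [0,0,0,0],"jaw": [0,0,0,0]}'; python3 mon.py; python3 blue.py
```

```text
lip u,z 0.0840567958427465 0.05753746382296504 rel P 0.09380220535981684 -0.13898441129307307 r (179.2) 0.16767683296403038 tilt 58.862495267429416
time: 17.48
ee_pos: [0.4653, -0.1459, 0.1965]
tcp_rot: [-180.0, -0.0, -68.6]
wrist_force: [-0.2, 0.2, -1.4]
opening: 0.0137
grasp_force: 31.7
t 17.48 P rel C u,z mm -2.3 130.5 lat -13.1 yaw -68.6 F_u,z -0.2 -1.4 torque [-0.05  0.04 -0.03]
time: 17.82
ee_pos: [0.4741, -0.1682, 0.1927]
tcp_rot: [-180.0, 0.0, -68.5]
wrist_force: [-1.3, 2.2, 3.1]
opening: 0.0136
grasp_force: 34.5
t 17.82 P rel C u,z mm 21.7 126.7 lat -13.2 yaw -68.5 F_u,z -2.6 3.1 torque [ 0.68  0.23 -0.01]
side [[170, 61, 16, 8, 116], [440, 265, 10, 9, 66]]
top []
```

```bash
python3 drive.py '{"tx": [0.004,0.008],"ty": [0,0],"tz": [0.003,0.005],"spin": [0,0],"jaw": [0,0]}'; python3 mon.py; python3 drive.py '{"tx": [0,-0.01,-0.03,-0.042,-0.042],"ty": [0,0,0,0,0],"tz": [-0.008,-0.016,-0.018,-0.018,-0.018],"spin": [0,0,0,0,0],"jaw": [0,0,0,0,0]}'; python3 mon.py; python3 blue.py; python3 lip.py; ls -t pics | head -1
```

```text
time: 18.08
ee_pos: [0.4775, -0.1757, 0.1903]
tcp_rot: [-179.8, -0.2, -68.6]
wrist_force: [-3.0, 0.5, 24.1]
opening: 0.0134
grasp_force: 44.7
t 18.08 P rel C u,z mm 29.9 124.3 lat -12.7 yaw -68.6 F_u,z -1.6 24.1 torque [ 0.67  1.11 -0.01]
time: 18.5
ee_pos: [0.4606, -0.1341, 0.206]
tcp_rot: [-180.0, 0.0, -68.4]
wrist_force: [0.6, 0.1, -1.9]
opening: 0.0138
grasp_force: 39.0
t 18.5 P rel C u,z mm -14.9 140.0 lat -13.1 yaw -68.4 F_u,z 0.2 -1.9 torque [-0.04 -0.01 -0.02]
side [[170, 61, 16, 8, 116], [438, 265, 12, 9, 79]]
top []
[486, 150, 14, 6, 42] lowest 496 155 right 499 152
[400, 187, 77, 17, 215] lowest 475 203 right 476 201
[398, 232, 19, 13, 54] lowest 414 244 right 416 240
l1864.png
```

```bash
python3 - <<'E'
import cv2,numpy as np
for f in ("l1636","l1864"):
    im=cv2.imread(f"pics/{f}.png"); r=im[225:290,380:450]; m=(r[:,:,2]>125).astype(np.uint8)
    n,l,s,c=cv2.connectedComponentsWithStats(m); i=1+s[1:,4].argmax(); ys,xs=np.nonzero(l==i); k=ys.argmax(); print(f,s[i],"lowest",xs[k]+380,ys[k]+225,"right",xs.max()+380,ys[xs.argmax()]+225)
E
python3 tilt.py 416.5 239.5 .027
```

```text
l1636 [   0    0   46   36 1191] lowest 417 260 right 425 241
l1864 [  0   0  38  35 965] lowest 408 259 right 417 238
lip u,z 0.0681703170045548 0.053471100852445386 rel P 0.08119104620887707 -0.14598282450963274 r (179.2) 0.16704182421268704 tilt 63.79693676458081
```

```bash
python3 drive.py '{"tx": [0.004,0.008,0.008],"ty": [0,0,0],"tz": [0.006,0.011,0.014],"spin": [0,0,0],"jaw": [0,0,0]}'; python3 mon.py; python3 drive.py '{"tx": [0.006,0.012,0.018],"ty": [0,0,0],"tz": [0.003,0.005,0.007],"spin": [0,0,0],"jaw": [0,0,0]}'; python3 mon.py
```

```text
time: 18.9
ee_pos: [0.4659, -0.1446, 0.1974]
tcp_rot: [-179.6, -0.3, -68.6]
wrist_force: [-12.1, 5.5, 67.9]
opening: 0.0136
grasp_force: 64.2
t 18.9 P rel C u,z mm -3.3 131.4 lat -12.0 yaw -68.6 F_u,z -9.6 67.9 torque [ 1.48  3.39 -0.19]
time: 19.15
ee_pos: [0.4737, -0.1633, 0.1948]
tcp_rot: [-179.4, -0.8, -68.6]
wrist_force: [-10.1, -6.1, 67.1]
opening: 0.0142
grasp_force: 77.2
t 19.15 P rel C u,z mm 17.0 128.8 lat -11.7 yaw -68.6 F_u,z 2.0 67.1 torque [-1.27  3.06 -0.04]
```

```bash
python3 drive.py '{"tx": [0,0,-0.015,-0.027,-0.027],"ty": [0,0,0,0,0],"tz": [-0.006,-0.014,-0.02,-0.02,-0.02],"spin": [0,0,0,0,0],"jaw": [0,0,0,0,0]}'; python3 mon.py; python3 blue.py
python3 - <<'E'
from h import *
im=camrig.camera("side"); r=im[225:290,380:450]; m=(r[:,:,2]>125).astype(np.uint8)
n,l,s,c=cv2.connectedComponentsWithStats(m); i=1+s[1:,4].argmax(); ys,xs=np.nonzero(l==i); k=ys.argmax(); print(s[i],"lowest",xs[k]+380,ys[k]+225,"right",xs.max()+380,ys[xs.argmax()]+225)
E
```

```text
time: 19.57
ee_pos: [0.4605, -0.1339, 0.2049]
tcp_rot: [-180.0, -0.0, -68.5]
wrist_force: [-1.1, -1.2, 8.8]
opening: 0.0135
grasp_force: 40.6
t 19.57 P rel C u,z mm -15.2 138.9 lat -13.1 yaw -68.5 F_u,z 0.7 8.8 torque [-0.38  0.41 -0.07]
side [[170, 61, 16, 8, 116], [438, 265, 12, 9, 80]]
top []
[  0   0  25  35 669] lowest 395 259 right 404 237
```

```bash
python3 tilt.py 404 238 .027; python3 tilt.py 395 259.5 -.027; python3 mon.py
```

```text
lip u,z 0.04877418187567702 0.05080671964257466 rel P 0.06354214416210675 -0.14810865857516423 r (179.2) 0.16116382605799764 tilt 69.65788399081379
lip u,z 0.049911671924786113 0.047555597095015056 rel P 0.06467963421121585 -0.15135978112272383 r (179.2) 0.16460023822344713 tilt 69.74019862662865
t 19.72 P rel C u,z mm -14.8 138.9 lat -13.1 yaw -68.5 F_u,z -1.7 9.4 torque [ 0.13  0.58 -0.08]
```

The tilt is now about 70° with the lip over the compartment centre, so both tablets should be out. I lift clear, move back over free counter, and look with the top camera.

```bash
python3 drive.py '{"tx": [0,0,0,0,0],"ty": [0,0,0,0,0],"tz": [-0.01,-0.02,-0.035,-0.05,-0.05],"spin": [0,0,0,0,0],"jaw": [0,0,0,0,0]}'; python3 blue.py; python3 go.py .385 -.012 .255 -68.5
```

```text
time: 20.13
ee_pos: [0.4616, -0.1351, 0.2574]
tcp_rot: [-179.9, -0.1, -68.5]
wrist_force: [0.5, 0.3, -1.8]
opening: 0.0135
grasp_force: 39.2
side [[170, 61, 16, 8, 116], [438, 265, 12, 9, 79]]
top []
t 20.23 pos [ 0.4612 -0.135   0.2546] rot [-180.    -0.   -68.5] q [ -16.   -5.    0.   95.    0. -128.] need [-0.1424  0.0259 -0.0004] turn -0.0 op 0.0134 gf 39.2 wf [-0.9  0.5 -2.8]
```

```bash
python3 drive.py '{"tx": [-0.03,-0.06,-0.09,-0.12,-0.142],"ty": [0,0.006,0.012,0.02,0.026],"tz": [0,0,0,0,0],"spin": [0,0,0,0,0],"jaw": [0,0,0,0,0]}'; python3 blue.py; python3 go.py .385 -.012 .255 -68.5
```

```text
time: 20.65
ee_pos: [0.3832, -0.0111, 0.2534]
tcp_rot: [179.9, 0.1, -68.5]
wrist_force: [0.2, -0.4, -1.5]
opening: 0.0138
grasp_force: 38.9
side [[170, 61, 16, 8, 116], [438, 265, 12, 9, 79]]
top []
t 20.75 pos [ 0.3831 -0.0106  0.254 ] rot [180.    0.  -68.4] q [  -2.  -18.  -11.   97.    0. -113.] need [ 0.002  -0.0013 -0.001 ] turn 0.1 op 0.0137 gf 38.9 wf [ 0.8 -0.9 -1.7]
```

Run:
```python
from h import *
a=cv2.imread("pics/top0.png"); print(a[206,225],a[218,216])
im=camrig.camera("top"); cv2.imwrite("pics/t20.png",im)
d=im.astype(int); 
for n,x in(("top0",a.astype(int)),("now",d)):
    m=((x[:,:,0]-x[:,:,2]>25)&(x.max(2)<170)).astype(np.uint8); k,l,s,c=cv2.connectedComponentsWithStats(m); print(n,[(s[i].tolist()) for i in range(1,k) if s[i,4]>8])
print("drawer region diff", (cv2.absdiff(im,a)[150:255,385:485].max(2)>30).mean())
```

```text
[107  90  67] [104  89  67]
top0 [[220, 201, 9, 9, 66], [211, 215, 9, 9, 65]]
now []
drawer region diff 0.7317142857142858
```

```bash
python3 drive.py '{"tx": [0,0,0,0,0],"ty": [0,0,0,0,0],"tz": [0.02,0.045,0.07,0.085,0.09],"spin": [0,0,0,0,0],"jaw": [0,0,0,0,0]}'; python3 mon.py; python3 drive.py '{"tx": [-0.002,-0.004,-0.007],"ty": [0,0,0],"tz": [0.005,0.01,0.015],"spin": [0,0,0],"jaw": [0,0,0]}'; python3 mon.py
```

```text
time: 21.22
ee_pos: [0.384, -0.0128, 0.1619]
tcp_rot: [179.8, 0.1, -68.6]
wrist_force: [-6.7, 7.2, 24.0]
opening: 0.0134
grasp_force: 42.7
t 21.22 P rel C u,z mm -156.0 95.9 lat -39.3 yaw -68.6 F_u,z -9.2 24.0 torque [ 1.    1.3  -0.09]
time: 21.47
ee_pos: [0.3834, -0.0043, 0.1567]
tcp_rot: [-179.5, 0.2, -68.5]
wrist_force: [-24.7, 21.2, 71.3]
opening: 0.0138
grasp_force: 84.1
t 21.47 P rel C u,z mm -164.1 90.7 lat -36.8 yaw -68.5 F_u,z -28.8 71.3 torque [ 3.15  6.15 -0.66]
```

```bash
python3 drive.py '{"tx": [-0.005,-0.01],"ty": [0,0],"tz": [-0.005,-0.006],"spin": [0,0],"jaw": [0,0]}'; python3 mon.py; python3 drive.py '{"tx": [-0.005,-0.01],"ty": [0,0],"tz": [0.001,0.004],"spin": [0,0],"jaw": [0,0]}'; python3 mon.py
```

```text
time: 21.63
ee_pos: [0.3795, 0.0032, 0.1573]
tcp_rot: [-179.9, -0.1, -68.6]
wrist_force: [0.3, 0.6, -2.4]
opening: 0.0131
grasp_force: 53.1
t 21.63 P rel C u,z mm -172.5 91.3 lat -37.7 yaw -68.6 F_u,z -0.4 -2.4 torque [-0.08 -0.02  0.02]
time: 21.8
ee_pos: [0.3755, 0.0127, 0.1522]
tcp_rot: [-179.9, -0.0, -68.6]
wrist_force: [-3.0, 3.3, 12.1]
opening: 0.0137
grasp_force: 41.8
t 21.8 P rel C u,z mm -182.8 86.2 lat -37.9 yaw -68.6 F_u,z -4.2 12.1 torque [-0.05  0.42 -0.11]
```

```bash
for i in 1; do python3 drive.py '{"tx": [-0.006,-0.012,-0.018],"ty": [0,0,0],"tz": [0.002,0.005,0.009],"spin": [0,0,0],"jaw": [0,0,0]}' | tail -0; done; python3 mon.py; python3 drive.py '{"tx": [-0.006,-0.012],"ty": [0,0],"tz": [0.003,0.007],"spin": [0,0],"jaw": [0,0]}' | tail -0; python3 mon.py
```

```text
t 22.05 P rel C u,z mm -201.2 76.0 lat -38.3 yaw -68.6 F_u,z 2.1 -0.3 torque [-0.63 -0.29  0.02]
t 22.22 P rel C u,z mm -213.5 69.0 lat -38.4 yaw -68.6 F_u,z 1.2 -0.3 torque [-0.64 -0.27 -0.  ]Exception ignored on flushing sys.stdout:
BrokenPipeError: [Errno 32] Broken pipe
Exception ignored on flushing sys.stdout:
BrokenPipeError: [Errno 32] Broken pipe
```

```bash
python3 drive.py '{"tx": [-0.009,-0.018,-0.028],"ty": [0,0,0],"tz": [0.002,0.004,0.007],"spin": [0,0,0],"jaw": [0,0,0]}' >/dev/null; python3 mon.py; python3 drive.py '{"tx": [-0.008,-0.016,-0.023],"ty": [0,0,0],"tz": [0.003,0.006,0.009],"spin": [0,0,0],"jaw": [0,0,0]}' >/dev/null; python3 mon.py
python3 - <<'E'
from h import *
im=camrig.camera("side"); cv2.imwrite("pics/d1.png",im)
r=im[100:330,150:420].astype(int); m=((r[:,:,2]>140)&(r[:,:,2]-r[:,:,0]>8)).astype(np.uint8)
k,l,s,c=cv2.connectedComponentsWithStats(m); print([(s[i]+[150,100,0,0,0]).tolist() for i in range(1,k) if s[i,4]>60])
E
python3 lip.py
```

```text
t 22.47 P rel C u,z mm -241.7 63.4 lat -37.8 yaw -68.6 F_u,z 2.1 20.7 torque [-1.07  0.43  0.02]
t 22.72 P rel C u,z mm -265.3 56.6 lat -37.0 yaw -68.5 F_u,z -4.4 27.6 torque [-0.14  1.42 -0.1 ]
[[150, 100, 22, 30, 401], [168, 100, 18, 45, 335], [229, 100, 11, 11, 95], [315, 100, 105, 35, 2044], [352, 130, 34, 16, 129], [193, 166, 109, 86, 4515], [381, 166, 35, 11, 245], [391, 185, 29, 33, 634], [300, 188, 33, 45, 889]]
[479, 150, 21, 6, 66] lowest 496 155 right 499 152
[392, 185, 85, 19, 257] lowest 474 203 right 476 201
```

```bash
cat > hull.py <<'E'
from h import *
im=camrig.camera("side"); r=im.astype(int); m=((r[:,:,2]>140)&(r[:,:,2]-r[:,:,0]>5)|(r.min(2)>170)).astype(np.uint8); m[:130]=0;m[:,:150]=0;m[:,335:]=0
k,l,s,c=cv2.connectedComponentsWithStats(m); i=1+s[1:,4].argmax()
cs,_=cv2.findContours((l==i).astype(np.uint8),cv2.RETR_EXTERNAL,cv2.CHAIN_APPROX_NONE); h=cv2.approxPolyDP(cv2.convexHull(max(cs,key=len)),2.5,True)[:,0]; print(s[i],h.tolist())
E
python3 hull.py; python3 mon.py
```

```text
[ 193  167  109   84 4512] [[193, 188], [201, 174], [216, 167], [250, 178], [266, 190], [301, 234], [285, 250], [224, 246], [206, 230]]
t 22.87 P rel C u,z mm -265.6 56.4 lat -37.1 yaw -68.5 F_u,z -5.7 24.5 torque [ 0.4   1.37 -0.1 ]
```

```bash
python3 tilt.py 285 250 -.027; python3 tilt.py 301 234 .027;  python3 tilt.py 224 246.5 -.027
```

```text
lip u,z -0.12278634719528952 0.029156525296347435 rel P 0.14282404283270944 -0.08720754881108239 r (179.2) 0.16734355016168667 tilt 34.28637130563628
lip u,z -0.1222771374040515 0.026241040323341458 rel P 0.14333325262394747 -0.09012303378408837 r (179.2) 0.16931208617877308 tilt 35.03864277016533
lip u,z -0.24738712491167286 -0.0005631613738972807 rel P 0.018223265116326104 -0.11692723548132711 r (179.2) 0.11833877550830763 tilt 84.02000945660393
```

```bash
python3 drive.py '{"tx": [-0.009,-0.018,-0.027,-0.036],"ty": [0,0,0,0],"tz": [0.001,0.004,0.008,0.012],"spin": [0,0,0,0],"jaw": [0,0,0,0]}' >/dev/null; python3 mon.py; python3 hull.py
```

```text
t 23.2 P rel C u,z mm -300.8 41.8 lat -37.8 yaw -68.5 F_u,z 3.7 1.9 torque [-0.85 -0.36  0.04]
[ 200  171   93   77 4014] [[200, 171], [243, 178], [276, 201], [292, 217], [276, 233], [227, 247], [206, 238], [202, 231]]
```

```bash
python3 tilt.py 276 233 -.027; python3 tilt.py 292 217 .027;  python3 tilt.py 227 247 -.027
```

```text
lip u,z -0.13649322578723852 0.058851454370198286 rel P 0.1654485446579719 -0.04232374289939224 r (179.2) 0.17077622827095923 tilt 17.22760292421469
lip u,z -0.1374977237870806 0.05730406386524267 rel P 0.1644440466581298 -0.04387113340434785 r (179.2) 0.17019553703750068 tilt 17.816093083491015
lip u,z -0.24004438854673305 0.0011201403365047602 rel P 0.06189738189847738 -0.10005505693308576 r (179.2) 0.11765330553694184 tilt 61.1360579104139
```

```bash
python3 drive.py '{"tx": [-0.006,-0.012,-0.018],"ty": [0,0,0],"tz": [0.004,0.008,0.013],"spin": [0,0,0],"jaw": [0,0,0]}' >/dev/null; python3 mon.py; python3 drive.py '{"tx": [-0.005,-0.01,-0.01],"ty": [0,0,0],"tz": [0.005,0.01,0.01],"spin": [0,0,0],"jaw": [0,0,0]}' >/dev/null; python3 mon.py; python3 hull.py
```

```text
t 23.5 P rel C u,z mm -318.6 28.6 lat -37.7 yaw -68.5 F_u,z 0.2 3.6 torque [-0.58 -0.23 -0.08]
t 23.75 P rel C u,z mm -329.0 17.8 lat -37.9 yaw -68.5 F_u,z -0.5 2.0 torque [ 0.23 -0.18  0.07]
[ 189  178   92   70 3738] [[280, 200], [226, 247], [218, 247], [202, 239], [189, 181], [229, 178]]
```

```bash
python3 tilt.py 280 200 .027;  python3 tilt.py 226 247 -.027
python3 - <<'E'
import cv2,numpy as np
E
python3 drive.py '{"tx": [-0.002,-0.002,-0.002],"ty": [0,0,0],"tz": [0.002,0.004,0.004],"spin": [0,0,0],"jaw": [0,0,0]}' ; python3 mon.py
```

```text
lip u,z -0.15868106850199204 0.08552639924315258 rel P 0.16992692161523493 0.007443614048416272 r (179.2) 0.1700898764763264 tilt 0.3701430878940129
lip u,z -0.24230856218968572 0.0004294028029778185 rel P 0.08629942792754125 -0.0776533823917585 r (179.2) 0.1160932343312975 tilt 44.85967486869495
time: 24.05
ee_pos: [0.3212, 0.1501, 0.081]
tcp_rot: [-180.0, 0.1, -68.5]
wrist_force: [-3.3, 5.0, 7.4]
opening: 0.0138
grasp_force: 36.3
t 24.05 P rel C u,z mm -330.6 15.0 lat -37.5 yaw -68.5 F_u,z -5.8 7.4 torque [ 0.68  0.51 -0.04]
```

The jug is nearly upright with its foot on the counter. I release and lift away.

```bash
python3 drive.py '{"tx": [0,0,0,0],"ty": [0,0,0,0],"tz": [0,0,0,0],"spin": [0,0,0,0],"jaw": [0.02,0.03,0.03,0.03]}' >/dev/null; python3 mon.py; python3 drive.py '{"tx": [0,0,0,0,0],"ty": [0,0,0,0,0],"tz": [-0.02,-0.05,-0.08,-0.11,-0.14],"spin": [0,0,0,0,0],"jaw": [0.03,0.03,0.03,0.03,0.03]}'; python3 hull.py
python3 - <<'E'
from h import *
im=camrig.camera("top"); cv2.imwrite("pics/t30.png",im); x=im.astype(int)
m=((x[:,:,0]-x[:,:,2]>25)&(x.max(2)<170)).astype(np.uint8); k,l,s,c=cv2.connectedComponentsWithStats(m)
a=np.radians(21.7)
for i in range(1,k):
    if s[i,4]>8:
        p=plane("top",[c[i]],.015)[0]; d=p[:2]-[.5027,-.2045]; print(s[i].tolist(),p.round(3),"drawer",(d@[np.cos(a),np.sin(a)]).round(3),(d@[-np.sin(a),np.cos(a)]).round(3))
E
```

```text
t 24.38 P rel C u,z mm -329.8 14.3 lat -38.0 yaw -68.6 F_u,z -0.2 -0.3 torque [-0.06  0.04 -0.01]
time: 24.8
ee_pos: [0.321, 0.1493, 0.2219]
tcp_rot: [180.0, -0.0, -68.6]
wrist_force: [0.4, -0.5, -0.4]
opening: 0.0303
grasp_force: 0.0
[ 175  180  102   69 3872] [[276, 196], [225, 248], [207, 245], [183, 217], [175, 185], [180, 181], [231, 180]]
[445, 188, 10, 10, 76] [ 0.523 -0.252  0.015] drawer 0.002 -0.052
[452, 199, 11, 9, 75] [ 0.502 -0.261  0.015] drawer -0.021 -0.052
```

Both tablets lie in the wide compartment at drawer (2,-52) and (-21,-52) mm. I check that the jug is at rest and upright, then hand in.

```bash
python3 tilt.py 276 196 .027; python3 tilt.py 225 248 -.027; python3 drive.py '{"tx": [0,0,0,0,0],"ty": [0,0,0,0,0],"tz": [0,0,0,0,0],"spin": [0,0,0,0,0],"jaw": [0.03,0.03,0.03,0.03,0.03]}'; python3 hull.py
python3 - <<'E'
from h import *
# top view: jug lip corners as brightest rim, check width/height from both views
im=camrig.camera("top"); m=(im.min(2)>150).astype(np.uint8); m[:100]=0
k,l,s,c=cv2.connectedComponentsWithStats(m)
print([s[i].tolist() for i in range(1,k) if s[i,4]>30])
E
```

```text
lip u,z -0.16690036638643013 0.09059930616758899 rel P 0.16306026218838737 -0.1282343857671962 r (179.2) 0.20744326163564755 tilt 41.06070401422248
lip u,z -0.2462927947582348 -0.0039294983397840655 rel P 0.08366783381658272 -0.22276319027456926 r (179.2) 0.2379574444241307 tilt 72.29264649965207
time: 25.32
ee_pos: [0.3209, 0.1493, 0.2198]
tcp_rot: [179.9, -0.0, -68.5]
wrist_force: [-0.4, -0.4, -0.0]
opening: 0.0303
grasp_force: 0.0
[ 175  179  102   70 3868] [[276, 196], [225, 248], [207, 245], [183, 217], [175, 185], [178, 182], [223, 179]]
[[357, 115, 72, 42, 521], [312, 223, 20, 22, 341], [300, 278, 39, 34, 145], [266, 300, 28, 22, 366], [220, 344, 19, 16, 156]]
```

Lip height is 0.0906 m (0.090 expected), the foot is on the counter, and the jug isn't moving. Handing in.

```bash
python3 -c "
from workcell import bot, camrig, ticket
print(ticket.job_done())"
```

```text
the job is handed in; nothing more can be done
None
```

I handed the job in at about 25 s; the hand-in printed no verdict, but by camera both tablets lie in the wide compartment and the empty jug stands upright on the counter, released and still.

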